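Check a leftovers box with a thermometer: aim first, then touch

TASK

Take the probe thermometer out of its dock and hold it upright, point down, with its tip about 8 cm above the middle of the round ring on the glass food container's lid, steady for two seconds, as for a no-touch reading. Then lower it straight down, still upright, until its sprung tip rests on the lid inside the ring, pressed lightly about half way in and not to its stop, and finish like that, still holding the thermometer in place. Touch the container only with the tip, do not shift it, and leave the other things where they are.

Things in the scene. Friction and masses are not known exactly. Their poses are not given: they have to be found in the camera images.
- probe: probe thermometer, 0.12 kg, upright in the dock. Origin on its axis, at the underside of its round flange (radius 20 mm, 6 mm thick); z up along its axis. White handle 34 mm (x) by 22 mm (y), 6 to 100 mm above the origin, display on the -x face; grip it across the 22 mm (y). Below the origin: steel stem, radius 5 mm, 60 mm long, then the sprung tip
- tip (a joint): how far the sprung tip (radius 4 mm) is pushed into the stem, in m: 0 fully out, 0.012 at its stop; spring 350 N/m, so half way (0.006) takes about 2 N
- tip_end (a point): the centre of the flat end of the sprung tip, on the thermometer's axis, 75 mm below probe's origin when the tip is fully out
- dock: fixed grey block, 100 mm (x) by 90 mm (y), 90 mm high, with a round upright hole of 27 mm diameter, 85 mm deep, in the middle of its top; the thermometer's stem hangs in the hole and its flange rests on the top, so it must rise 75 mm to come clear. Origin: centre of its underside
- box: rectangular glass food container with a closed grey snap lid, loose, about 1.3 kg, 190 mm (x) by 135 mm (y), with snap tabs to 5 mm outside that, 70 mm high; flat lid top. Origin: centre of its underside, z up. A raised round ring is on the lid at +50 mm x, a raised rectangular flap (26 by 40 mm) at -50 mm x
- spot (a point): the marked spot: the middle of the round ring on the container's lid, on the lid's top face (ring inner radius 12 mm, outer 14.5 mm, 1.5 mm high)
- cup: cream enamel cup with a handle at its +y, loose, radius 41 mm, 80 mm high; a bystander. Origin: centre of its underside
- soap: clear bottle, loose, radius 29 mm, 160 mm high, a bystander on the left. Origin: centre of its underside
- jar: glass jar with a steel cap, loose, radius 36 mm, 100 mm high, a bystander on the left. Origin: centre of its underside
- salt: white ceramic salt shaker, loose, radius 20 mm, 72 mm high, a bystander behind the task's things, left of the middle. Origin: centre of its underside
- mill: dark wooden pepper mill, loose, radius 24 mm, 100 mm high, a bystander behind the task's things, right of the middle. Origin: centre of its underside
Things that resemble listed ones, but are neither listed nor needed, are in the scene too. Leave any red look-alike of the probe alone. What is shaped like the dock but green is not meant.

How it is judged:
On the way, in this order (a step that is already met when the one before it is completed fails the run):
1. the thermometer is held clear above its dock (contact force between the fingers and probe above 0.5 N and z of tip_end in the frame of dock above 0.095 m), for 0.1 s.
2. the thermometer is held upright and steady, its tip 5 to 11 cm above the ring's middle (within 15 mm sideways), for a second (contact force between the fingers and probe above 0.5 N and angle between probe's own z axis and vertical below 0.14 rad and horizontal distance between tip_end and spot below 0.015 m and z of tip_end in the frame of spot between 0.05 and 0.11 m and linear speed of probe below 0.02 m/s), for 1 s.
At the end, for the whole second after the job is handed in: The gripper still holds the thermometer, upright within 8 degrees and at rest, its tip end within 9 mm of the middle of the ring, on the lid, pushed in by 2 to 10.5 mm with 0.5 to 6 N; the container has moved less than 15 mm (contact force between the fingers and probe above 0.5 N and angle between probe's own z axis and vertical below 0.14 rad and distance between tip_end and spot below 0.009 m and value of joint tip between 0.002 and 0.0105 m and contact force between probe and box between 0.5 and 6 N and linear speed of probe below 0.01 m/s and distance of box from where it was at the start of the episode below 0.015 m and height (world z) of probe above 0.12 m); the arm keeps its last pose, push and grip.
It fails at once if the thermometer presses on the container with more than 12 N (contact force between probe and box above 12 N).
It fails at once if the container is shifted by more than 15 mm (distance of box from where it was at the start of the episode above 0.015 m).
It fails at once if the robot itself touches the container (contact force between any of the fingers, the arm and box above 1 N).
It fails at once if the cup, soap bottle, jar, salt shaker or pepper mill is shifted by more than 25 mm (distance of any of cup, soap, jar, salt, mill from where it was at the start of the episode above 0.025 m).
It also fails if it takes over 45 s, if anything falls off the work surface, if the arm or the gripper's body presses on something with over 40 N, if the wrist force passes 120 N, or if a joint passes its speed limit or range.

ROBOT

A 6-joint arm with a two-finger parallel gripper is mounted at the origin on the work surface. World frame = base frame: x ahead of the robot, y to its left, z up, the work surface at z = 0. Lengths are in m, angles in rad, forces in N, time in s.
With the tool pointing down it reaches from about 0.35 to 0.775 m from the base axis. Payload 7.3 kg.
Tool frame: the origin (TCP) lies at the very end of the fingers, on their centre line; the grasp point (between the pads) lies 19 mm behind it (robot.tcp_to_grasp is the z of the grasp point in the tool frame, in m); z points along the fingers, y is the line along which they close (so a half turn about z gives the same grasp; the last joint's range is limited). The gripper opens to 92 mm and grips with 3 to 60 N. Pads are 19 mm wide; open, the fingers measure 130 mm over their backs; the gripper's body (75 mm by 190 mm) begins 47 mm behind the grasp point.
Start: joints at [-1.411, 0.342, 1.524, -0, 1.275, -0.146], TCP at [0.158, -0.501, 0.227] pointing down, gripper open.
Joint ranges: [-2.53, 2.53], [-0.77, 2.02], [0.04, 2.7], [-1, 4.14], [0.28, 2.66], [-3.11, 3.11]. Speed limits (rad/s): [2.57, 2.57, 3.14, 3.14, 3.14, 3.14].

INTERFACE

Orientations are given as [roll, pitch, yaw] about the fixed x, y, z axes, in that order (R = Rz(yaw) Ry(pitch) Rx(roll)).
In Python, from cell import monitor, read_camera, get_calibration, job, robot gives the robot as it stands. The module is installed in compiled form; this text tells all that it offers.
- The arm moves only by the tool send_rows, never from a script. Its argument "targets" is a list of rows, each an object with "translation": the shift along the tool's x, y, z in cm, a list of three; "spin": the turn about the tool's z in degrees; "jaw": the opening, from 0 (shut) to 1 (fully open). A call has exactly 5 rows; each row is the pose to reach, as a shift and turn from the pose commanded when the call began, along the tool's axes at that moment; what a row does not reach only later rows make up. A row lasts 1/10 s, in which the tool goes at most 50 mm and 8.59 degrees, less where a joint would pass 70% of its speed; a pose out of reach is approached as far as the arm can. A call with a gripper value outside its range is refused whole. The fingers move at their own pace and stop on an object; "force" is the grip in N (left out, the last holds). Time passes only in rows, so rows that repeat a pose let the fingers close, or fill a call up. It gives the time, the measured TCP pose, the force, the opening and the grip force at its end, in the units of the state.
- monitor.observe(): the state, without advancing time (a new reading comes with each control period).
- read_camera(name): name is "side" or "top"; returns (picture, depth): 400x640x3 uint8, red, green, blue; 400x640 float32, m along the optical axis (not along the pixel's ray), 0 where there is no reading.
- get_calibration(name): a dict with "intrinsics" (3x3 intrinsics, pixels), "D" ([k1, k2, p1, p2, k3] as OpenCV has them; the pictures are not rectified), "origin" and "orientation" of the camera in the world. Camera axes: x right, y up, looking along -z (the intrinsics and any distortion apply to the point x, -y, -z); pixel columns grow to the right and rows downward; lengths in m; the calibration is good to about 2 mm. A picture is of the moment at which its call begins. get_calibration takes no time and is no camera call.
- job.hand_in(): hands the job in; it is judged then, once.
The state is a dict: "time": time; "qpos": joint angles; "qvel": joint speeds; "joint_efforts": joint torques, N m; "tool_pos": TCP position; "tool_rot": TCP orientation; "contact_force": force on the tool from outside, world axes, zero at the start; "torque": the same for the moment, N m; "opening": finger opening in m; "grip_force": force on a finger pad.
Only numpy, scipy, OpenCV 4.12 (cv2) and the standard library are available. Lean on these libraries where they do the work, as an engineer would, in place of code of your own. Each camera call takes 0.05 s, during which the arm holds its last target. There are 200 camera calls.

## Working session

There is one attempt and no reset: what is moved stays moved. The work goes in short steps, Python scripts to look and compute and a tool call to move; the robot and the scene stay as the last step left them, time stands still between calls to the robot, and variables do not carry over. Pictures are saved under pics/ and viewed, at most 10 in all, crops included, and the job is handed in when it is done.

Besides the shell and the picture viewer there is one more tool, called after "Request:" as name(argument=value, ...) on one line, values as JSON. send_rows: Moves the arm, as the interface text tells. Its arguments: {"type":"object","properties":{"targets":{"type":"array"},"force":{"type":"number"}},"required":["targets"]}

```bash
mkdir -p pics; cat > h.py <<'E'
import numpy as np, cv2
from scipy.spatial.transform import Rotation as R
from cell import monitor, read_camera, get_calibration, job, robot
def cal(n):
    c=get_calibration(n); K=np.array(c["intrinsics"],float); D=np.array(c["D"],float)
    o=np.array(c["orientation"],float); M=o if o.shape==(3,3) else R.from_euler('xyz',o).as_matrix() if o.size==3 else None
    return K,D,np.array(c["origin"],float),M
def ray(n,uv):
    K,D,o,M=cal(n); p=cv2.undistortPoints(np.array(uv,float).reshape(-1,1,2),K,D).reshape(-1,2)
    return o,np.c_[p[:,0],-p[:,1],-np.ones(len(p))]@M.T
def onplane(n,uv,z):
    o,d=ray(n,uv); return o+d*((z-o[2])/d[:,2])[:,None]
def cloud(n,dep):
    v,u=np.mgrid[0:400,0:640]; o,d=ray(n,np.c_[u.ravel(),v.ravel()]); P=o+d*dep.reshape(-1,1); P[dep.ravel()<=0]=np.nan
    return P.reshape(400,640,3)
E
python3 - <<'E'
from h import *
for n in("top","side"):
    print(get_calibration(n))
    im,d=read_camera(n); np.savez(f"{n}0.npz",im=im,d=d); cv2.imwrite(f"pics/{n}0.png",im[:,:,::-1])
print(monitor.observe())
print(robot, [a for a in dir(robot) if a[0]!='_'])
E
```

```text
{'intrinsics': array([[449.55514165,   0.        , 323.0558367 ],
       [  0.        , 449.55514165, 199.25391962],
       [  0.        ,   0.        ,   1.        ]]), 'D': array([0.03115471, 0.        , 0.        , 0.        , 0.        ]), 'origin': array([0.2549488 , 0.0945233 , 1.31698293]), 'orientation': array([ 2.24305350e-01,  1.75634385e-04, -1.51120148e+00])}
{'intrinsics': array([[507.33566055,   0.        , 318.29988566],
       [  0.        , 507.33566055, 196.13261786],
       [  0.        ,   0.        ,   1.        ]]), 'D': array([-0.02526609,  0.        ,  0.        ,  0.        ,  0.        ]), 'origin': array([-0.21468939,  0.92564956,  0.88684126]), 'orientation': array([ 0.94987204, -0.008836  , -2.39128099])}
{'time': 0.1, 'qpos': array([-1.41101700e+00,  3.42647308e-01,  1.52488777e+00, -1.17735221e-05,
        1.27540848e+00, -1.46003610e-01]), 'qvel': array([ 0.00044791,  0.00141672, -0.00112486, -0.0007971 , -0.00062714,
        0.0011351 ]), 'joint_efforts': array([ 1.66251535e-03, -4.32004237e+01, -2.44695371e+01,  7.18853949e-02,
        5.25959185e-02, -5.04968534e-05]), 'tool_pos': array([ 0.15800549, -0.50029091,  0.22612921]), 'tool_rot': array([-3.14025449e+00, -1.85396785e-04,  3.05786252e-01]), 'contact_force': array([ 0.91173788,  0.88207252, -0.59985213]), 'torque': array([-0.01295285, -0.03201312, -0.02364816]), 'grip_force': 0.0, 'opening': 0.09156992650241713}
<Robot object at 0x7f3f4abbc050> ['IKError', 'tcp_to_grasp']
```

View pics/top0.png

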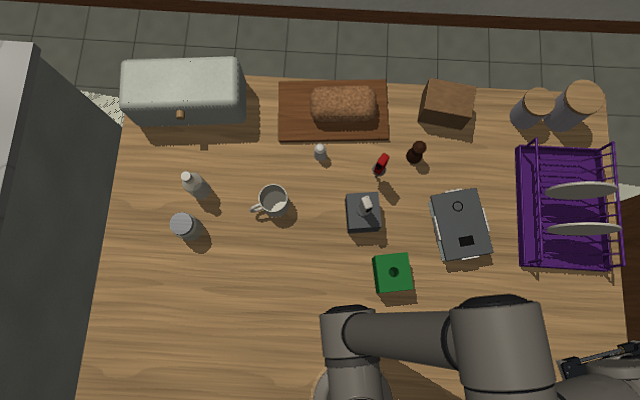

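View pics/side0.png

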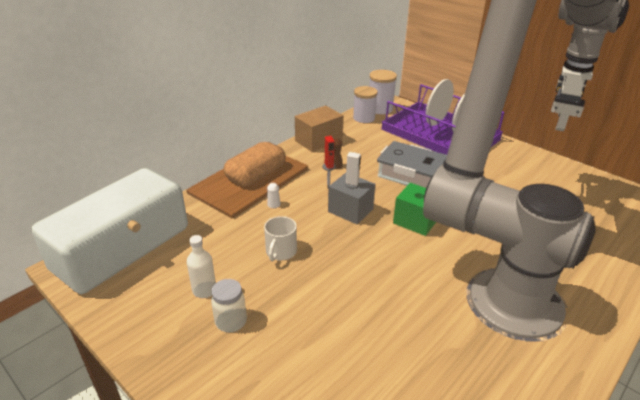

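The top view shows the grey dock with the white-handled probe at about (363,208), the green block at (393,273), the red look-alike at (382,163), and the container at (461,225) with its ring at (458,207) and flap at (466,241). In the side view the probe is at (353,170), the grey dock at (352,198), and the red look-alike at (330,155). The white-handled probe in the grey dock fits the description. I'll measure it and confirm in a crop.

```bash
cat > m.py <<'E'
from h import *
t=np.load("top0.npz"); im,d=t["im"],t["d"]; P=cloud("top",d)
s=np.load("side0.npz"); ims,ds=s["im"],s["d"]; Ps=cloud("side",ds)
hsv=cv2.cvtColor(im,cv2.COLOR_RGB2HSV)
def win(Q,x,y,z): return (Q[...,0]>x[0])&(Q[...,0]<x[1])&(Q[...,1]>y[0])&(Q[...,1]<y[1])&(Q[...,2]>z[0])&(Q[...,2]<z[1])
def rect(pts):
    r=cv2.minAreaRect((pts[:,:2]*1000).astype(np.float32)); return [np.round(a,1) for a in r]
for px in [(363,220),(366,200),(393,262),(458,207),(461,225),(466,241)]: print(px,P[px[1],px[0]].round(4), im[px[1],px[0]])
c=P[220,363]
for nm,Q in(("top",P),("side",Ps)):
    m=win(Q,(c[0]-.09,c[0]+.09),(c[1]-.08,c[1]+.08),(.08,.1)); print(nm,"docktop",m.sum(),np.median(Q[m],0).round(4),rect(Q[m]))
    m=win(Q,(c[0]-.09,c[0]+.09),(c[1]-.08,c[1]+.08),(.186,.205)); print(nm,"handletop",m.sum(),Q[m].mean(0).round(4) if m.any() else '',rect(Q[m]) if m.any() else '')
    m=win(Q,(c[0]-.09,c[0]+.09),(c[1]-.08,c[1]+.08),(.11,.205)); print(nm,"handle",m.sum(),Q[m].max(0).round(4),rect(Q[m]))
    b=P[225,461]
    m=win(Q,(b[0]-.14,b[0]+.14),(b[1]-.12,b[1]+.12),(.06,.08)); print(nm,"lid",m.sum(),np.median(Q[m],0).round(4),rect(Q[m]))
# lid & dock contours by colour, rays on plane
g=(hsv[...,1]<60)&(hsv[...,2]<150)
# ring: dark pixels near
gray=cv2.cvtColor(im,cv2.COLOR_RGB2GRAY); sub=gray[195:220,445:472]
print(np.median(sub)); k=(sub<np.median(sub)-20).astype(np.uint8)
n,l,st,ce=cv2.connectedComponentsWithStats(k); print(st[1:],ce[1:])
i=1+np.argmax(st[1:,4]); uv=np.array([[st[i,0]+(st[i,2]-1)/2+445,st[i,1]+(st[i,3]-1)/2+195],ce[i]+[445,195]]); print(uv,onplane("top",uv,.071))
a=cv2.resize(im[180:260,335:500],None,fx=4,fy=4,interpolation=cv2.INTER_CUBIC)
b=cv2.resize(ims[130:230,310:475],None,fx=4,fy=4,interpolation=cv2.INTER_CUBIC)[:280]
cv2.imwrite("pics/crop.png",np.vstack([a,b])[:600,:,::-1])
E
python3 m.py
```

```text
(363, 220) [ 0.4819 -0.0024  0.0913] [85 87 85]
(366, 200) [ 5.163e-01 -3.000e-04  1.896e-01] [180 173 160]
(393, 262) [ 0.3716 -0.0882  0.0896] [ 42 106  54]
(458, 207) [ 0.5389 -0.2699  0.0715] [81 82 80]
(461, 225) [ 0.4869 -0.2764  0.0762] [80 81 79]
(466, 241) [ 0.4443 -0.2925  0.0671] [21 21 20]
top docktop 964 [0.502  0.002  0.0908] [array([472.6, -11.6]), array([185.5,  97.9]), np.float64(12.5)]
top handletop 105 [ 0.5103 -0.0029  0.1901] [array([510.5,  -3.2]), array([35.4, 21.8]), np.float64(26.1)]
top handle 188 [0.5276 0.0122 0.1964] [array([510.5,  -3.2]), array([35.6, 21.9]), np.float64(24.1)]
top lid 3365 [ 0.4901 -0.2779  0.0707] [array([ 492.7, -278.7]), array([199.3, 145.4]), np.float64(14.6)]
side docktop 636 [0.4975 0.0132 0.0872] [array([471.9,  -8.7]), array([190.3, 101.2]), np.float64(14.8)]
side handletop 38 [0.5096 0.0014 0.1874] [array([509.,   0.]), array([32.2, 20.3]), np.float64(34.1)]
side handle 366 [0.527  0.0186 0.1899] [array([5.096e+02, 4.000e-01]), array([36.4, 29.5]), np.float64(29.7)]
side lid 1445 [ 0.4898 -0.2692  0.0667] [array([ 495.1, -276.5]), array([192.7, 152.1]), np.float64(13.4)]
80.0
[[ 7  6 11 11 43]] [[12.37209302 10.8372093 ]]
[[457.         206.        ]
 [457.37209302 205.8372093 ]] [[ 0.54170452 -0.26723904  0.071     ]
 [ 0.54223822 -0.26828583  0.071     ]]
```

View pics/crop.png

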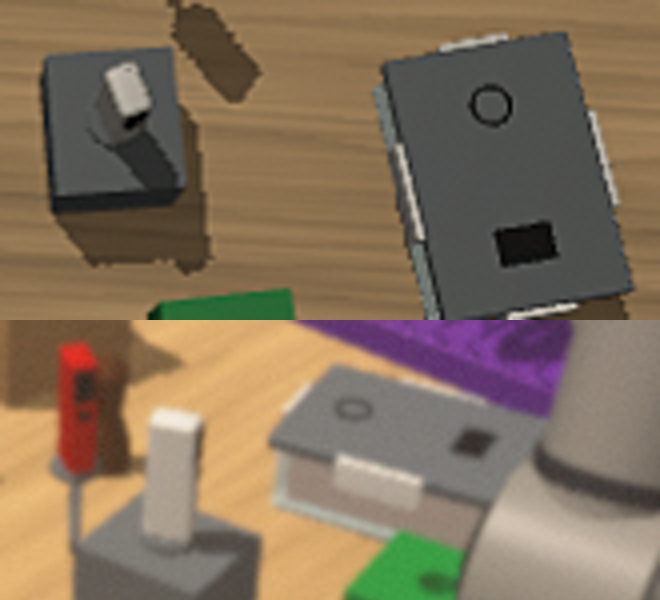

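The crop confirms it: the white-handled probe stands in the grey dock, while the red one stands apart behind it and the green block is a different item. The measured heights fit the listed sizes (dock top 0.09, handle top 0.19, lid 0.07). I'll check the ring in the side view and the red look-alike's clearance, then work out the first move.

```bash
cat >> h.py <<'E'
def shift(xyz,yawdeg=None):
    s=monitor.observe(); M=R.from_euler('xyz',s["tool_rot"]); d=M.inv().apply(np.array(xyz)-s["tool_pos"])*100
    y=np.degrees(s["tool_rot"][2]); print("t",round(s["time"],2),"pos",s["tool_pos"].round(4),"rpy",np.degrees(s["tool_rot"]).round(2),"F",s["contact_force"].round(2),"open",round(s["opening"],4),"grip",round(s["grip_force"],1))
    print("shift cm",d.round(2),"spin",None if yawdeg is None else round(y-yawdeg,2))
E
python3 - <<'E'
from h import *
s=np.load("side0.npz"); ims=s["im"]; t=np.load("top0.npz"); P=cloud("top",t["d"]); Ps=cloud("side",s["d"])
g=cv2.cvtColor(ims,cv2.COLOR_RGB2GRAY)[145:162,385:412]; k=(g<np.median(g)-15).astype(np.uint8)
n,l,st,ce=cv2.connectedComponentsWithStats(k); i=1+np.argmax(st[1:,4]); print(st[1:])
uv=[[st[i,0]+(st[i,2]-1)/2+385,st[i,1]+(st[i,3]-1)/2+145]]; print(uv,onplane("side",uv,.071))
for im,Q in((t["im"],P),(ims,Ps)):
    h=cv2.cvtColor(im,cv2.COLOR_RGB2HSV); m=((h[...,0]<6)|(h[...,0]>174))&(h[...,1]>180)&(h[...,2]>80); q=Q[m]; q=q[~np.isnan(q[:,0])]
    print("red",m.sum(),np.median(q,0).round(3),np.percentile(q,97,axis=0).round(3))
shift([.510,-.0015,.27],25); shift([.22,-.40,.27],25)
E
```

```text
[[ 9  4  9  6 35]]
[[np.float64(398.0), np.float64(151.5)]] [[ 0.54094376 -0.26529688  0.071     ]]
red 86 [ 0.634 -0.042  0.175] [ 0.651 -0.029  0.179]
red 190 [ 0.627 -0.032  0.129] [ 0.647 -0.023  0.174]
t 0.1 pos [ 0.158  -0.5003  0.2261] rpy [-1.7992e+02 -1.0000e-02  1.7520e+01] F [ 0.91  0.88 -0.6 ] open 0.0916 grip 0.0
shift cm [ 48.58 -36.97  -4.33] spin -7.48
t 0.1 pos [ 0.158  -0.5003  0.2261] rpy [-1.7992e+02 -1.0000e-02  1.7520e+01] F [ 0.91  0.88 -0.6 ] open 0.0916 grip 0.0
shift cm [ 8.93 -7.7  -4.38] spin -7.48
```

Request:
send_rows(targets=[{"translation": [2.5, -2, -2], "spin": -2, "jaw": 1}, {"translation": [6, -4.5, -4.3], "spin": -4, "jaw": 1}, {"translation": [10, -7.5, -4.3], "spin": -6, "jaw": 0.9}, {"translation": [14, -10.5, -4.3], "spin": -7.5, "jaw": 0.8}, {"translation": [18, -13.5, -4.3], "spin": -7.5, "jaw": 0.7}], force=20)

```text
time: 0.6
tool_pos: [0.2897, -0.3159, 0.2696]
tool_rot: [-3.142, -0.0, 0.437]
contact_force: [1.4, -0.3, -0.9]
opening: 0.0726
grip_force: 0.0
```

```bash
python3 -c "
from h import *
shift([.510,-.0015,.27],25)"
```

```text
t 0.6 pos [ 0.2897 -0.3159  0.2696] rpy [-1.800e+02 -1.000e-02  2.502e+01] F [ 1.45 -0.29 -0.9 ] open 0.0726 grip 0.0
shift cm [ 3.326e+01 -1.917e+01 -3.000e-02] spin 0.02
```

Request:
send_rows(targets=[{"translation": [4, -2.3, 0], "spin": 0, "jaw": 0.7}, {"translation": [8, -4.6, 0], "spin": 0, "jaw": 0.7}, {"translation": [12, -6.9, 0], "spin": 0, "jaw": 0.7}, {"translation": [16, -9.2, 0], "spin": 0, "jaw": 0.7}, {"translation": [20, -11.5, 0], "spin": 0, "jaw": 0.7}])

```text
time: 1.1
tool_pos: [0.4223, -0.1271, 0.2696]
tool_rot: [3.141, 0.0, 0.437]
contact_force: [0.8, -0.5, -0.1]
opening: 0.0643
grip_force: 0.0
```

Request:
send_rows(targets=[{"translation": [4, -2.3, 0], "spin": 0, "jaw": 0.7}, {"translation": [8, -4.6, 0], "spin": 0, "jaw": 0.7}, {"translation": [11.5, -6.7, 0], "spin": 0, "jaw": 0.7}, {"translation": [13.2, -7.6, 0], "spin": 0, "jaw": 0.7}, {"translation": [13.3, -7.7, 0], "spin": 0, "jaw": 0.7}])

```text
time: 1.6
tool_pos: [0.5103, -0.0008, 0.2689]
tool_rot: [-3.141, 0.001, 0.44]
contact_force: [-0.1, 0.9, -0.6]
opening: 0.0644
grip_force: 0.0
```

```bash
python3 -c "
from h import *
shift([.510,-.0015,.132],25)
im,d=read_camera('side');a=cv2.resize(im[60:260,250:450],None,fx=3,fy=3);cv2.imwrite('pics/pre.png',a[:,:,::-1])"
```

```text
t 1.6 pos [ 0.5103 -0.0008  0.2689] rpy [-1.7995e+02  4.0000e-02  2.5210e+01] F [-0.14  0.9  -0.56] open 0.0644 grip 0.0
shift cm [-0.05  0.06 13.69] spin 0.21
```

View pics/pre.png

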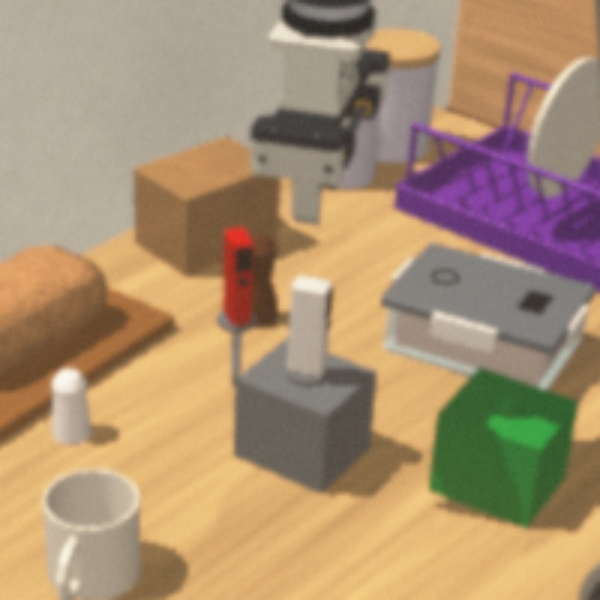

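The open gripper, with its near finger at (305,210), is directly above the probe handle at (310,325), and the red look-alike at (238,285) is well clear. Next I descend and grip.

Request:
send_rows(targets=[{"translation": [0, 0, 3], "spin": 0, "jaw": 0.7}, {"translation": [0, 0, 6], "spin": 0, "jaw": 0.7}, {"translation": [0, 0, 9], "spin": 0, "jaw": 0.7}, {"translation": [0, 0, 12], "spin": 0, "jaw": 0.7}, {"translation": [0, 0, 13.7], "spin": 0, "jaw": 0.7}])

```text
time: 2.15
tool_pos: [0.5077, -0.0041, 0.1305]
tool_rot: [-3.14, 0.003, 0.435]
contact_force: [0.1, -0.2, -0.5]
opening: 0.0646
grip_force: 0.0
```

Request:
send_rows(targets=[{"translation": [0, 0, 0], "spin": 0, "jaw": 0.45}, {"translation": [0, 0, 0], "spin": 0, "jaw": 0.35}, {"translation": [0, 0, 0], "spin": 0, "jaw": 0.3}, {"translation": [0, 0, 0], "spin": 0, "jaw": 0.2}, {"translation": [0, 0, 0], "spin": 0, "jaw": 0.1}], force=20)

```text
time: 2.65
tool_pos: [0.51, -0.003, 0.1336]
tool_rot: [3.141, -0.001, 0.437]
contact_force: [0.5, 0.7, 0.7]
opening: 0.0287
grip_force: 0.0
```

Request:
send_rows(targets=[{"translation": [0, 0, 0], "spin": 0, "jaw": 0.1}, {"translation": [0, 0, 0], "spin": 0, "jaw": 0.1}, {"translation": [0, 0, 0], "spin": 0, "jaw": 0.1}, {"translation": [0, 0, 0], "spin": 0, "jaw": 0.1}, {"translation": [0, 0, 0], "spin": 0, "jaw": 0.1}])

```text
time: 3.15
tool_pos: [0.5099, -0.0029, 0.1332]
tool_rot: [3.141, -0.001, 0.437]
contact_force: [-0.9, -1.3, 4.8]
opening: 0.0218
grip_force: 19.9
```

Request:
send_rows(targets=[{"translation": [0, 0, -1], "spin": 0, "jaw": 0.1}, {"translation": [0, 0, -3.5], "spin": 0, "jaw": 0.1}, {"translation": [0, 0, -7], "spin": 0, "jaw": 0.1}, {"translation": [0, 0, -10.5], "spin": 0, "jaw": 0.1}, {"translation": [0, 0, -13.5], "spin": 0, "jaw": 0.1}])

```text
time: 3.65
tool_pos: [0.5095, -0.0028, 0.2697]
tool_rot: [3.141, -0.0, 0.437]
contact_force: [-0.2, -1.1, -1.1]
opening: 0.0219
grip_force: 19.9
```

Request:
send_rows(targets=[{"translation": [0, 0, 0], "spin": 0, "jaw": 0.1}, {"translation": [0, 0, 0], "spin": 0, "jaw": 0.1}, {"translation": [0, 0, 0], "spin": 0, "jaw": 0.1}, {"translation": [0, 0, 0], "spin": 0, "jaw": 0.1}, {"translation": [0, 0, 0], "spin": 0, "jaw": 0.1}])

```text
time: 4.15
tool_pos: [0.5092, -0.0029, 0.2667]
tool_rot: [-3.14, 0.002, 0.437]
contact_force: [0.3, 0.4, -1.9]
opening: 0.0219
grip_force: 19.9
```

```bash
python3 -c "
from h import *
s=monitor.observe()['tool_pos'];shift([.541,-.266,s[2]],25)
im,d=read_camera('side');np.savez('side1.npz',im=im,d=d);a=cv2.resize(im[60:260,250:450],None,fx=3,fy=3);cv2.imwrite('pics/lift.png',a[:,:,::-1])"
```

```text
t 4.15 pos [ 0.5092 -0.0029  0.2667] rpy [-1.7994e+02  1.1000e-01  2.5020e+01] F [ 0.3   0.38 -1.95] open 0.0219 grip 19.9
shift cm [-8.250e+00  2.519e+01 -1.000e-02] spin 0.02
```

View pics/lift.png

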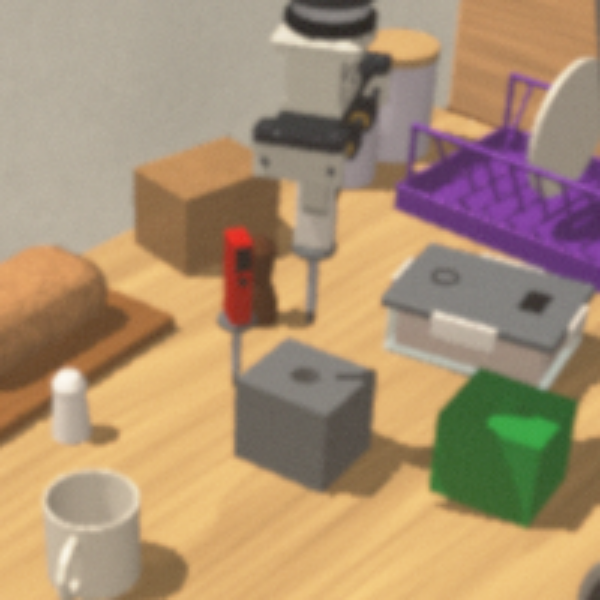

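The probe is out and upright, with its tip at (310,318) and the empty dock hole at (305,375). Now I carry it over the ring.

Request:
send_rows(targets=[{"translation": [-0.6, 1.8, 0], "spin": 0, "jaw": 0.1}, {"translation": [-1.6, 5, 0], "spin": 0, "jaw": 0.1}, {"translation": [-2.9, 8.8, 0], "spin": 0, "jaw": 0.1}, {"translation": [-4.1, 12.6, 0], "spin": 0, "jaw": 0.1}, {"translation": [-5.4, 16.4, 0], "spin": 0, "jaw": 0.1}])

```text
time: 4.7
tool_pos: [0.5301, -0.1758, 0.2674]
tool_rot: [-3.141, 0.0, 0.437]
contact_force: [0.1, -0.7, -1.1]
opening: 0.0219
grip_force: 19.9
```

Request:
send_rows(targets=[{"translation": [-1.2, 3.6, 0], "spin": 0, "jaw": 0.1}, {"translation": [-2.1, 6.4, 0], "spin": 0, "jaw": 0.1}, {"translation": [-2.6, 8, 0], "spin": 0, "jaw": 0.1}, {"translation": [-2.8, 8.7, 0], "spin": 0, "jaw": 0.1}, {"translation": [-2.9, 8.8, 0], "spin": 0, "jaw": 0.1}])

```text
time: 5.2
tool_pos: [0.541, -0.2663, 0.2673]
tool_rot: [-3.141, 0.0, 0.436]
contact_force: [-0.0, -0.2, -0.5]
opening: 0.0216
grip_force: 19.9
```

```bash
python3 -c "
from h import *
s=monitor.observe()['tool_pos'];shift([.541,-.266,s[2]],25)
o=[]
for n,(x,y) in (('side',(330,30)),('top',(400,130))):
    im,d=read_camera(n);np.savez(n+'2.npz',im=im,d=d);o.append(cv2.resize(im[y:y+140,x:x+130],None,fx=3,fy=3,interpolation=cv2.INTER_CUBIC))
cv2.imwrite('pics/over.png',np.hstack(o)[:,:,::-1])"
```

```text
t 5.2 pos [ 0.541  -0.2663  0.2673] rpy [-1.7995e+02  1.0000e-02  2.5000e+01] F [-0.02 -0.23 -0.45] open 0.0216 grip 19.9
shift cm [ 0.01 -0.02  0.  ] spin 0.0
```

View pics/over.png

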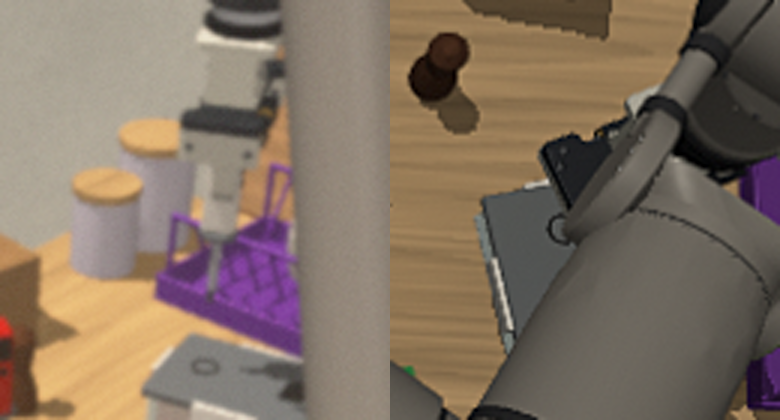

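The tip (side view, about (400,127)) is above the ring (about (398.7,152)). The arm hides the probe in the top view. I'll compare the stem against its predicted axis.

```bash
python3 - <<'E'
from h import *
K,D,o,M=cal("side")
def proj(p):
    q=(np.array(p,float)-o)@M*[1,-1,-1]; return cv2.projectPoints(q.reshape(-1,1,3),np.zeros(3),np.zeros(3),K,D)[0].reshape(-1,2)
z=.149
zs=[z,z+.015,z+.045,z+.075]
print("axis pred",proj([[.541,-.266,a] for a in zs]).round(2).tolist(),"ring pred",proj([[.541,-.266,.071]]).round(2))
s=np.load("side2.npz"); P=cloud("side",s["d"]); im=s["im"]
m=(P[...,0]>.49)&(P[...,0]<.59)&(P[...,1]>-.31)&(P[...,1]<-.22)&(P[...,2]>.1)&(P[...,2]<.24)
m[:,:385]=0; m[:,420:]=0
for r in range(100,132):
    c=np.where(m[r])[0]
    if len(c): print(r,c.min(),c.max(),c.mean().round(2),np.median(P[r,c],0).round(4))
h=P[75:105,395:415].reshape(-1,3)
g=cv2.cvtColor(im,cv2.COLOR_RGB2GRAY); print(g[106:132,394:408])
E
```

```text
axis pred [[400.64, 129.5], [401.14, 125.14], [402.16, 116.27], [403.2, 107.21]] ring pred [[398.12 151.41]]
103 397 399 398.0 [ 0.5521 -0.2524  0.2386]
104 397 409 402.33 [ 0.5395 -0.2536  0.2391]
105 397 408 402.5 [ 0.5369 -0.2543  0.2353]
106 397 409 403.17 [ 0.5363 -0.2577  0.2318]
107 396 409 402.5 [ 0.5373 -0.2561  0.2278]
108 396 409 402.5 [ 0.5361 -0.2551  0.227 ]
109 397 409 403.0 [ 0.5304 -0.2502  0.2258]
110 399 407 403.0 [ 0.5283 -0.2511  0.2233]
111 401 403 402.0 [ 0.5412 -0.2621  0.212 ]
112 401 403 402.0 [ 0.5402 -0.2602  0.2116]
113 401 403 402.0 [ 0.5392 -0.2632  0.2059]
114 401 403 402.0 [ 0.5387 -0.2615  0.2044]
115 401 403 402.0 [ 0.5401 -0.2629  0.1997]
116 400 403 401.5 [ 0.5407 -0.2614  0.1962]
117 400 403 401.5 [ 0.5408 -0.2614  0.1932]
118 400 403 401.5 [ 0.5395 -0.2611  0.1896]
119 400 402 401.0 [ 0.5407 -0.2596  0.1879]
120 400 402 401.0 [ 0.5397 -0.2623  0.184 ]
121 400 402 401.0 [ 0.5433 -0.2629  0.1779]
122 400 402 401.0 [ 0.5406 -0.2599  0.1782]
123 400 402 401.0 [ 0.5364 -0.2619  0.1743]
124 400 402 401.0 [ 0.5387 -0.2603  0.1705]
125 399 402 400.5 [ 0
[... 1077 characters left out ...]
6  66  67  81 104 123 121 110 100  95  96  83  80]
 [ 64  64  67  74  89 109 125 121 113  97 101  97  87  81]
 [ 68  65  76  88  99 118 128 120 114 106  95  99  89  81]
 [ 69  80  87  97 110 121 125 119 112 103  99  97  90  79]
 [ 81  95  98 103 106 124 126 116 106  97  95  90  87  88]
 [ 96 103 101 103 107 118 123 112 100  94  84  87  87  92]
 [100 106 106 108 105 108 110 102  91  82  83  89  95  97]
 [ 89  92 105 105  92  88  86  91  89  79  81  88  96  99]
 [ 78  81  85  88  85  77  76  90  98  89  75  79  89  96]
 [ 74  78  79  77  81  74  76  92 103  96  92  88  88  94]
 [ 80  74  73  76  77  78  75  75  88  87  96  93  94 102]
 [ 79  77  76  79  73  74  74  77  76  82  84  88 100 104]]
```

The measured stem axis matches the prediction to about 2 mm, vertical, with the tip at z ≈ 0.148. I'll hold for 2.5 s, then lower. From the grip height (flange underside at 0.090 when TCP was 0.1334), half-pressed on the lid at 0.070 means TCP z ≈ 0.1825.

Request:
send_rows(targets=[{"translation": [0, 0, 0], "spin": 0, "jaw": 0.1}, {"translation": [0, 0, 0], "spin": 0, "jaw": 0.1}, {"translation": [0, 0, 0], "spin": 0, "jaw": 0.1}, {"translation": [0, 0, 0], "spin": 0, "jaw": 0.1}, {"translation": [0, 0, 0], "spin": 0, "jaw": 0.1}])

```text
time: 5.8
tool_pos: [0.541, -0.2661, 0.2678]
tool_rot: [3.141, -0.0, 0.437]
contact_force: [0.5, 0.6, -1.0]
opening: 0.0219
grip_force: 19.9
```

Request:
send_rows(targets=[{"translation": [0, 0, 0], "spin": 0, "jaw": 0.1}, {"translation": [0, 0, 0], "spin": 0, "jaw": 0.1}, {"translation": [0, 0, 0], "spin": 0, "jaw": 0.1}, {"translation": [0, 0, 0], "spin": 0, "jaw": 0.1}, {"translation": [0, 0, 0], "spin": 0, "jaw": 0.1}])

```text
time: 6.3
tool_pos: [0.541, -0.2664, 0.2677]
tool_rot: [3.142, 0.0, 0.437]
contact_force: [0.4, -1.2, -1.8]
opening: 0.0218
grip_force: 19.9
```

Request:
send_rows(targets=[{"translation": [0, 0, 0], "spin": 0, "jaw": 0.1}, {"translation": [0, 0, 0], "spin": 0, "jaw": 0.1}, {"translation": [0, 0, 0], "spin": 0, "jaw": 0.1}, {"translation": [0, 0, 0], "spin": 0, "jaw": 0.1}, {"translation": [0, 0, 0], "spin": 0, "jaw": 0.1}])

```text
time: 6.8
tool_pos: [0.541, -0.2664, 0.2677]
tool_rot: [3.142, 0.0, 0.437]
contact_force: [0.3, -0.3, -0.2]
opening: 0.0219
grip_force: 19.9
```

Request:
send_rows(targets=[{"translation": [0, 0, 0], "spin": 0, "jaw": 0.1}, {"translation": [0, 0, 0], "spin": 0, "jaw": 0.1}, {"translation": [0, 0, 0], "spin": 0, "jaw": 0.1}, {"translation": [0, 0, 0], "spin": 0, "jaw": 0.1}, {"translation": [0, 0, 0], "spin": 0, "jaw": 0.1}])

```text
time: 7.3
tool_pos: [0.541, -0.2663, 0.2677]
tool_rot: [3.142, 0.0, 0.437]
contact_force: [-0.2, -0.8, -1.7]
opening: 0.0222
grip_force: 19.9
```

Request:
send_rows(targets=[{"translation": [0, 0, 0], "spin": 0, "jaw": 0.1}, {"translation": [0, 0, 0], "spin": 0, "jaw": 0.1}, {"translation": [0, 0, 0], "spin": 0, "jaw": 0.1}, {"translation": [0, 0, 0], "spin": 0, "jaw": 0.1}, {"translation": [0, 0, 0], "spin": 0, "jaw": 0.1}])

```text
time: 7.8
tool_pos: [0.541, -0.2664, 0.2677]
tool_rot: [3.141, -0.0, 0.437]
contact_force: [0.9, -0.1, -1.1]
opening: 0.022
grip_force: 19.9
```

Request:
send_rows(targets=[{"translation": [0, 0, 1], "spin": 0, "jaw": 0.1}, {"translation": [0, 0, 2.5], "spin": 0, "jaw": 0.1}, {"translation": [0, 0, 4], "spin": 0, "jaw": 0.1}, {"translation": [0, 0, 5.5], "spin": 0, "jaw": 0.1}, {"translation": [0, 0, 6.5], "spin": 0, "jaw": 0.1}])

```text
time: 8.3
tool_pos: [0.5404, -0.266, 0.2008]
tool_rot: [-3.14, 0.001, 0.437]
contact_force: [-0.5, -1.0, -1.2]
opening: 0.0222
grip_force: 19.9
```

Request:
send_rows(targets=[{"translation": [0, 0, 0.3], "spin": 0, "jaw": 0.1}, {"translation": [0, 0, 0.5], "spin": 0, "jaw": 0.1}, {"translation": [0, 0, 0.7], "spin": 0, "jaw": 0.1}, {"translation": [0, 0, 0.8], "spin": 0, "jaw": 0.1}, {"translation": [0, 0, 0.8], "spin": 0, "jaw": 0.1}])

```text
time: 8.8
tool_pos: [0.5411, -0.2664, 0.195]
tool_rot: [3.141, -0.0, 0.437]
contact_force: [0.1, 0.4, -2.0]
opening: 0.0218
grip_force: 19.9
```

```bash
python3 -c "
from h import *
F=[]
for i in range(8): read_camera('side'); F.append(monitor.observe()['contact_force'][2])
print(np.round(F,2)); shift([.541,-.266,.1825],25)"
```

```text
[-0.1  -0.97 -0.84 -0.89 -1.64 -0.67 -2.38 -0.63]
t 9.2 pos [ 0.541  -0.2663  0.1948] rpy [179.99  -0.    25.03] F [ 0.12 -0.25 -0.63] open 0.0222 grip 19.9
shift cm [ 0.01 -0.03  1.23] spin 0.03
```

Baseline force is about -1.0 N (the probe's weight), so there is no contact yet. Next I lower the last 12 mm slowly and check both view and force.

Request:
send_rows(targets=[{"translation": [0, 0, 0.2], "spin": 0, "jaw": 0.1}, {"translation": [0, 0, 0.4], "spin": 0, "jaw": 0.1}, {"translation": [0, 0, 0.6], "spin": 0, "jaw": 0.1}, {"translation": [0, 0, 0.8], "spin": 0, "jaw": 0.1}, {"translation": [0, 0, 0.9], "spin": 0, "jaw": 0.1}])

```text
time: 9.7
tool_pos: [0.541, -0.2663, 0.1855]
tool_rot: [-3.141, 0.0, 0.437]
contact_force: [-0.1, -0.2, -0.4]
opening: 0.0222
grip_force: 19.9
```

Request:
send_rows(targets=[{"translation": [0, 0, 0.1], "spin": 0, "jaw": 0.1}, {"translation": [0, 0, 0.2], "spin": 0, "jaw": 0.1}, {"translation": [0, 0, 0.3], "spin": 0, "jaw": 0.1}, {"translation": [0, 0, 0.3], "spin": 0, "jaw": 0.1}, {"translation": [0, 0, 0.3], "spin": 0, "jaw": 0.1}])

```text
time: 10.2
tool_pos: [0.541, -0.2663, 0.1828]
tool_rot: [3.141, -0.0, 0.437]
contact_force: [-0.9, -0.1, 0.2]
opening: 0.0218
grip_force: 19.9
```

```bash
python3 -c "
from h import *
F=[]
for i in range(20): im,d=read_camera('side'); F.append(monitor.observe()['contact_force'][2])
print(np.mean(F),np.std(F)/20**.5); shift([.541,-.266,.1825],25)
cv2.imwrite('pics/end.png',cv2.resize(im[80:180,350:450],None,fx=6,fy=6,interpolation=cv2.INTER_CUBIC)[:,:,::-1])"
```

```text
0.820299660956645 0.11724893355319413
t 11.2 pos [ 0.541  -0.2664  0.1827] rpy [179.99   0.    25.02] F [-0.88 -0.25  1.06] open 0.0222 grip 19.9
shift cm [ 0.01 -0.03  0.02] spin 0.02
```

View pics/end.png

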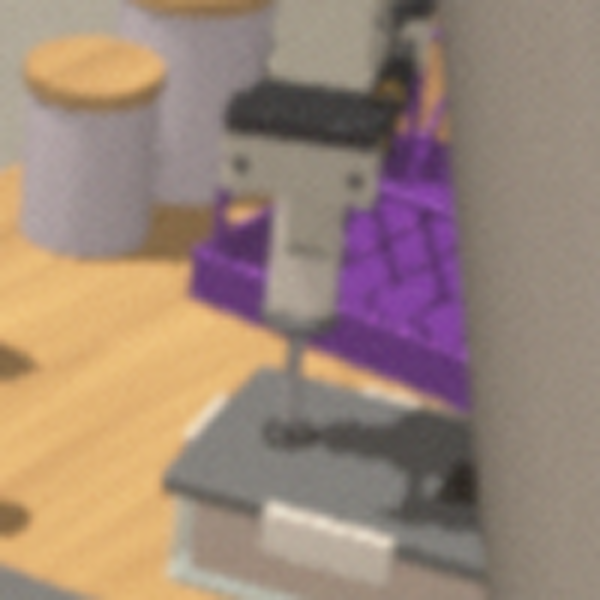

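The tip sits in the ring's middle (crop (292,432), ring centre (289,433)). The force rose by about 1.9 N, which is roughly 5.4 mm of spring travel. I'm handing in.

```bash
python3 -c "
from h import *
print(job.hand_in())"
```

```text
the job is handed in; nothing more can be done
None
```

I handed the job in with the thermometer still gripped and upright, its tip resting near the ring's middle and pressed in about 5.4 mm (1.9 N, from the wrist force); no verdict came back.

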